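# Lock the divider post into the stacking rack

### The arm

A 7-joint arm with a two-finger parallel gripper is mounted at the origin on the work surface. World frame = base frame: x ahead of the robot, y to its left, z up, the work surface at z = 0. Lengths are in m, angles in rad, forces in N, time in s.
With the tool pointing down it reaches from about 0.4 to 0.85 m from the base axis. Payload 4.4 kg.
Tool frame: the origin (TCP) lies midway between the tips of the shut fingers; the grasp point (between the pads) lies 19 mm behind it (grip_point_offset is the distance from the TCP to the grasp point, in m); z points along the fingers, y is the line along which they close (so a half turn about z gives the same grasp; the last joint's range is limited). The gripper opens to 94 mm and grips with 3 to 60 N. Pads are 16 mm wide; open, the fingers measure 119 mm over their backs; the gripper's body (75 mm by 177 mm) begins 78 mm behind the grasp point.
Start: joints at [-0.066, 0.628, 0.038, 1.517, -0.027, 0.996, -0.02], TCP at [0.65, 0, 0.205] pointing down, gripper open.
Joint ranges: [-3.06, 3.06], [-0.37, 2.12], [-1.25, 1.32], [0.18, 2.47], [-1.1, 4.24], [0.23, 1.98], [-2.94, 2.94]. Speed limits (rad/s): [2.57, 2.57, 3.14, 3.14, 3.14, 3.14, 3.14].

### API

Orientations are given as a unit quaternion [x, y, z, w].
In Python, from station import sense, capture, finish_job, grip_point_offset gives the robot as it stands.
- The arm moves only by the tool jog_arm, never from a script. Its argument "increments" is a list of rows, each a list of 3 entries, a list of its own where there are three numbers: the shift along the world's x, y, z in cm, then the turn about the world's z in degrees, then the finger opening in cm, from 0 to 9.4. A call has 1 to 12 rows; each row is the pose to reach, as a shift and turn from the pose commanded when the call began; what a row does not reach only later rows make up. A row lasts 1/10 s, in which the tool goes at most 50 mm and 8.59 degrees, less where a joint would pass 70% of its speed; a pose out of reach is approached as far as the arm can. A call with a gripper value outside its range is refused whole. The fingers move at their own pace and stop on an object; the grip force is fixed at half the most. Time passes only in rows, so rows that repeat a pose let the fingers close. It gives the time, the measured TCP pose, the force, the opening and the grip force at its end, in the units of the state.
- sense(): the state, without advancing time (a new reading comes with each control period).
- capture(name): name is "scene" or "side" or "wrist"; returns a dict with "img" (480x640x3 uint8, blue, green, red), "fx", "fy", "cx", "cy" (pixels), "T" (4x4, takes a point from camera to world coordinates). Camera axes: x right, y down, z forward; pixel columns grow to the right and rows downward; lengths in m; the calibration is good to about 2 mm. A picture is of the moment at which its call begins. There is no depth.
- finish_job(): hands the job in; it is judged then, once.
The state is a dict: "clock": time; "joint_positions": joint angles; "dq": joint speeds; "tau": joint torques, N m; "eef_pos": TCP position; "tool_rot": TCP orientation; "contact_force": force on the tool from outside, world axes, zero at the start; "moment": the same for the moment, N m; "opening": opening from 0.0 (shut) to 1.0 (fully open); "grip_force": force on a finger pad.
Only numpy, scipy, OpenCV 4.12 (cv2) and the standard library are available. Lean on these libraries where they do the work, as an engineer would, in place of code of your own. Each camera call takes 0.05 s, during which the arm holds its last target. There are 200 camera calls.

### The job

Fit the loose divider post into the stacking rack so that the plates cannot slide off the open end: drop its hammer foot down into the slot of the aluminium rail close beside the plates (no more than about two centimetres between post and plate rim), push it down against the spring strip, and turn it a quarter turn clockwise until it stops, so that it stays locked and upright when you let go. Do it gently, by feel: never press on the rail with more than about 2.5 kg (25 N), do not wrench the post against its stop or shove the plates, and leave the other things where they are.

Things in the scene. Friction and masses are not known exactly. Their poses are not given: they have to be found in the camera images.
- post: Loose divider post, 92 mm tall, 90 g, standing on its foot on the table, on either side of the rack. Origin: centre of the foot's underside; z up the post; x along the foot. Steel hammer foot 26 (x) x 12 (y) x 6 mm, bare neck 12 mm wide (y) from z 6 to 14 mm, round flange 30 mm wide z 14 to 18, round stem 18 mm wide z 18 to 56. Identical after half a turn.
- post_grip (a point): Middle of the post's grip block, 74 mm above the foot's underside: 26 mm (x) by 18 mm (y), z 56 to 92 mm. Its two flat sides, 18 mm apart across y, run parallel to the foot, so they show where the foot points.
- post_neck (a point): Centre of the neck, 10 mm above the foot's underside. Two square corners on it let the post, once in the slot, turn clockwise only (seen from above); they meet the slot's edges and stop it after 90 to 100 degrees. Do not wrench it there: 0.2 N m on the post already puts some 30 N on those edges. Anticlockwise it stops after about 8 degrees.
- rack: Stacking rack fixed on the table: wooden frame 400 mm (x) by 210 mm (y), four runners along x, tops at z = 36 mm. Origin: its centre at table height; x along the slotted rail, z up. In the middle lies an aluminium T-slot rail, 40 mm wide, x -190 to +190 mm, capped ends. An identical post is already locked in it at x = -165 mm; the +x end is open.
- slot (a point): Point fixed to the rack's frame: its centre line at the rail's top, z = 34 mm. The rail lies loosely in the frame: rail and slot may lie up to 8 mm to either side of this line (in y; new each time, no reading tells it) and shift only if pushed sideways by over 10 N. Slot 13.5 mm wide, lips 4 mm thick (z 30 to 34), channel below 32 mm wide.
- strip_top (a point): Point fixed to the frame on its centre line, 27 mm up: top of the spring strip in the channel, all along the slot. It gives downward: 3 N to start, 1 N more per mm. The foot turns freely with its underside at z = 20.5 to 23 mm (7 to 9.5 N); at 20 mm the flange meets the rail. Turned and let go, it springs up to the lips: underside at z = 23 to 24 mm.
- plates: Stack of three stoneware plates, one rigid piece, 0.9 kg, 180 mm across the rims, 28 mm high, on the rack's runners (underside 36 mm, top 64 mm above the table). Origin: centre of its underside. It stands on the -x part of the rack; the loose post belongs beside its +x rim.
- spatula: Wooden spatula, 250 mm long, lying in the rack between the two outer runners on the +y side, below the plates' rims. Leave alone. Origin: near its middle, underside; x along it.
- tin: Closed tomato tin, 73 mm across, 109 mm tall, on the table. Leave alone. Origin: centre of its underside.
- pepper_pot: Ceramic pepper pot, 54 mm across, 86 mm tall, on the table on the side of the rack where the post is not. Leave alone. Origin: centre of its underside.
- can_opener: Manual steel can opener, 175 mm long, lying flat on the table. Leave alone. Origin: underside, near its middle; x along it.
Things that resemble listed ones, but are neither listed nor needed, are in the scene too. Of the things shaped like the plates, the white one is meant. Of the things like the post, leave any that is yellow; of the rest the larger one is meant.

How it is judged:
By the outcome, as a careful person would: the job done as asked, in the order asked, and still so for the second after the job is handed in, with the robot touching nothing.
It also fails if it takes over 64 s, if anything falls off the work surface, if the arm or the gripper's body presses on something with over 40 N, if the wrist force passes 120 N, or if a joint passes its speed limit or range.

## Working session

There is one attempt and no reset: what is moved stays moved. The work goes in short steps, Python scripts to look and compute and a tool call to move; the robot and the scene stay as the last step left them, time stands still between calls to the robot, and variables do not carry over. Pictures are saved under pics/ and viewed, at most 12 in all, crops included, and the job is handed in when it is done.

Besides the shell and the picture viewer there is one more tool, called after ">>>" as name(argument=value, ...), one argument or row to a line, values as JSON. jog_arm: Moves the arm, as the interface text tells. Its arguments: {"type":"object","properties":{"increments":{"type":"array","items":{"type":"array"}}},"required":["increments"]}

```bash
mkdir -p pics; cat > h.py <<'E'
import numpy as np, cv2
from station import sense, capture, finish_job, grip_point_offset
def ray(c,u,v):
    T=np.array(c["T"]); d=T[:3,:3]@np.array([(u-c["cx"])/c["fx"],(v-c["cy"])/c["fy"],1]); return T[:3,3],d/np.linalg.norm(d)
def onz(c,u,v,z):
    o,d=ray(c,u,v); return o+d*(z-o[2])/d[2]
def proj(c,p):
    T=np.array(c["T"]); q=T[:3,:3].T@(np.array(p)-T[:3,3]); return np.array([c["fx"]*q[0]/q[2]+c["cx"],c["fy"]*q[1]/q[2]+c["cy"]])
def tri(c1,p1,c2,p2):
    o1,d1=ray(c1,*p1);o2,d2=ray(c2,*p2)
    s=np.linalg.lstsq(np.stack([d1,-d2],1),o2-o1,rcond=None)[0]
    a=o1+s[0]*d1;b=o2+s[1]*d2
    return (a+b)/2,np.linalg.norm(a-b)
def save(c,n): cv2.imwrite("pics/%s.png"%n,c["img"])
E
python3 - <<'E'
from h import *
import pickle
d={}
for n in("scene","side","wrist"):
    c=capture(n); save(c,n+"0"); d[n]=c; print(n,np.round(c["T"],3).tolist(),c["fx"],c["cx"],c["cy"])
pickle.dump(d,open("c0.pkl","wb")); print(sense(),grip_point_offset)
E
```

```text
scene [[-0.236, 0.804, -0.545, 1.309], [0.972, 0.196, -0.132, 0.181], [0.001, -0.561, -0.828, 1.165], [0.0, 0.0, 0.0, 1.0]] 548.9016123588603 318.0938393429425 234.18135282580312
side [[-0.994, -0.05, 0.094, 0.474], [-0.106, 0.524, -0.845, 0.855], [-0.007, -0.85, -0.526, 0.584], [0.0, 0.0, 0.0, 1.0]] 460.0695104887554 318.42779401332155 232.82518168326902
wrist [[1.0, 0.001, -0.002, 0.649], [0.0, -0.965, -0.261, 0.076], [-0.002, 0.261, -0.965, 0.384], [0.0, 0.0, 0.0, 1.0]] 383.9539498605887 322.742065017524 241.0133150147886
{'clock': 0.15, 'joint_positions': array([-0.06581841,  0.62913606,  0.03839972,  1.51808243, -0.02697783,
        0.99634265, -0.02000279]), 'dq': array([ 0.00086621, -0.00361873,  0.00077062, -0.00323698, -0.00037429,
       -0.00093855,  0.00141516]), 'tau': array([ 1.52036100e-03, -5.50088596e+01,  1.14465751e+00, -1.86816269e+01,
       -5.22438856e-02,  2.09789607e-02,  9.34746663e-05]), 'eef_pos': array([6.49502517e-01, 6.79806805e-05, 2.04780821e-01]), 'tool_rot': array([ 7.07082440e-01,  7.07130749e-01, -5.12097271e-04, -5.14811691e-04]), 'contact_force': array([0.55256902, 0.97039602, 0.30888768]), 'moment': array([ 0.05174444, -0.05148911,  0.0234331 ]), 'grip_force': 0.0, 'opening': 0.9980608277102753} 0.0188
```

View pics/scene0.png

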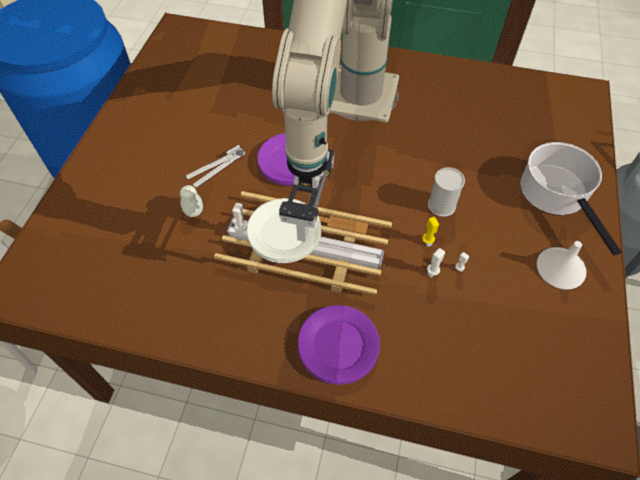

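View pics/side0.png

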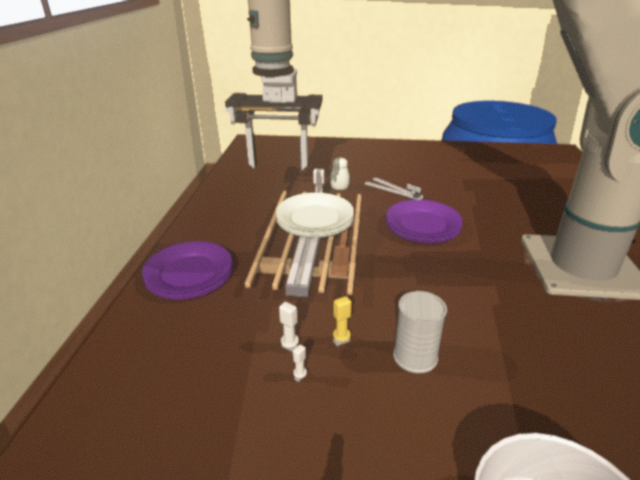

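View pics/wrist0.png

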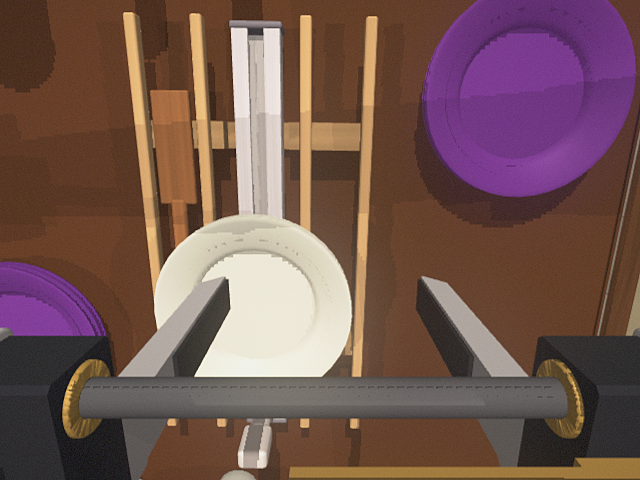

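The scene view shows the larger white post at (435,262), with the small one at (461,261), the yellow one at (431,230), the white plates at (284,230) and the rail's open end at (382,260). In the side view the post is at (289,325). The wrist view shows the slot running along image-up (world +y), with columns about 258–270 and its end at row 25.

```bash
python3 - <<'E'
from h import *
import pickle
d=pickle.load(open("c0.pkl","rb"))
s,t,w=d["scene"],d["side"],d["wrist"]
def blobs(c,box):
    x0,y0,x1,y1=box; im=c["img"][y0:y1,x0:x1]; h=cv2.cvtColor(im,cv2.COLOR_BGR2HSV)
    m=((h[...,1]<60)&(h[...,2]>120)).astype(np.uint8)
    n,l,st,ce=cv2.connectedComponentsWithStats(m)
    for i in range(1,n):
        if st[i,4]>30: print(st[i]+[x0,y0,0,0,0],ce[i]+[x0,y0])
blobs(s,(405,235,480,285)); print(); blobs(t,(260,290,330,390))
print("foot side",onz(t,289,346,0.016),"foot scene",onz(s,434,273,0.016))
print("top",tri(s,(438,251),t,(289,306)))
# rail in wrist: slot ends
for v in (60,120,190):
    row=w["img"][v,225:290].mean(1).astype(int); print(v,row.tolist())
print(onz(w,232,25,.034),onz(w,281,25,.034),onz(w,240,210,.034),onz(w,283,210,.034))
print("plate top rim",[onz(w,*p,.064) for p in((258,215),(154,300),(351,300))])
E
python3 -c "
import cv2
a=cv2.imread('pics/scene0.png')[200:300,360:500];b=cv2.imread('pics/side0.png')[290:390,250:390]
import numpy as np
cv2.imwrite('pics/crop1.png',cv2.resize(np.hstack([a,b]),None,fx=2.85,fy=2.85))"
```

```text
[427 248  18  29 288] [435.53125    262.42708333]
[455 252  14  20 149] [461.75838926 261.54362416]

[286 290  22   6 118] [296.65254237 292.25423729]
[ 279  302   28   79 1084] [292.2398524  338.10701107]
foot side [0.5863343  0.30648048 0.016     ] foot scene [0.596277   0.29711046 0.016     ]
top (array([0.58439902, 0.29198096, 0.09257992]), np.float64(0.002822006589552309))
60 [72, 61, 61, 57, 65, 55, 37, 227, 231, 225, 227, 225, 224, 225, 225, 222, 226, 227, 226, 230, 228, 227, 238, 147, 113, 180, 185, 189, 184, 177, 197, 202, 194, 191, 192, 193, 191, 188, 185, 222, 224, 225, 227, 226, 225, 227, 225, 224, 228, 226, 227, 230, 229, 231, 218, 137, 94, 97, 62, 59, 71, 63, 66, 68, 66]
120 [59, 65, 60, 58, 60, 57, 58, 54, 53, 71, 195, 210, 212, 212, 209, 211, 207, 208, 209, 210, 210, 215, 216, 215, 219, 131, 172, 189, 184, 186, 186, 182, 177, 169, 171, 172, 171, 168, 168, 166, 187, 202, 211, 213, 212, 208, 210, 208, 211, 211, 213, 212, 218, 216, 217, 202, 129, 101, 90, 78, 69, 67, 71, 75, 68]
190 [66, 64, 73, 67, 67, 68, 70, 69, 70, 73, 63, 56, 85, 207, 217, 217, 207, 210, 213, 209, 208, 209, 210, 210, 215, 217, 220, 151, 151, 187, 188, 184, 188, 184, 181, 169, 168, 172, 169, 168, 171, 165, 204, 213, 213, 210, 208, 216, 212, 206, 210, 211, 207, 215, 215, 222, 177, 126, 107, 94, 82, 77, 74, 80, 78]
[0.57372376 0.16484443 0.034     ] [0.6139589  0.16483168 0.034     ] [0.571642   0.01086091 0.034     ] [0.61146019 0.0108817  0.034     ]
plate top rim [array([0.59330974, 0.01214577, 0.064     ]), array([ 0.4959275 , -0.06600223,  0.064     ]), array([ 0.67380862, -0.06582201,  0.064     ])]
```

View pics/crop1.png

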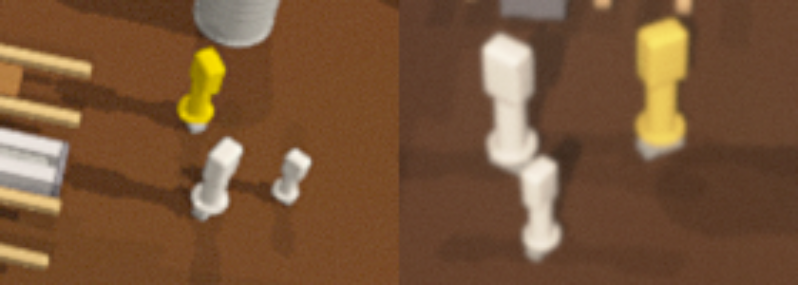

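The crop shows the white post's grip as a tall block, with the yellow post about 8 cm away and the small post about 7 cm away. I'll move the wrist camera over the post with the fingers partly closed.

>>> jog_arm(
  increments=[
    [[-1.5,3,1],0,5],
    [[-3,7,2],0,5],
    [[-5,11,2],0,5],
    [[-6.5,15,2],0,5],
    [[-6.5,19,2],0,5],
    [[-6.5,22,2],0,5],
    [[-6.5,24,2],0,5],
    [[-6.5,25,2],0,5],
    [[-6.5,25,2],0,5],
    [[-6.5,25,2],0,5],
  ],
)

```text
clock: 1.15
eef_pos: [0.5855, 0.2479, 0.2253]
tool_rot: [0.708, 0.706, -0.001, 0.001]
contact_force: [-0.6, -0.6, -0.5]
opening: 0.535
grip_force: 0.0
```

```bash
python3 - <<'E'
from h import *
import pickle
c=capture("wrist"); save(c,"wrist1"); pickle.dump(c,open("w1.pkl","wb")); print(np.round(c["T"],3).tolist(),sense()["eef_pos"])
E
```

```text
[[1.0, -0.002, -0.001, 0.585], [-0.002, -0.965, -0.263, 0.324], [-0.0, 0.263, -0.965, 0.405], [0.0, 0.0, 0.0, 1.0]] [0.58556048 0.24752067 0.22538057]
```

View pics/wrist1.png

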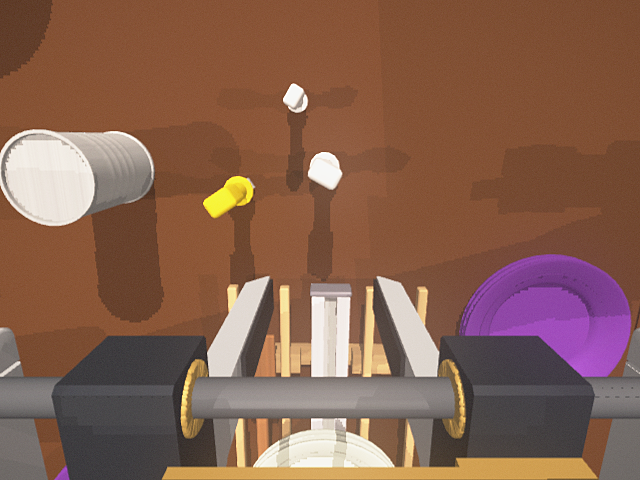

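The wrist view shows the post's grip top at about (324,178) with its flange at (325,160). The yellow post is at (230,197) and the small one at (295,98). I'll crop for the orientation.

```bash
python3 - <<'E'
from h import *
import pickle
c=pickle.load(open("w1.pkl","rb"))
im=c["img"][140:200,290:360]
im=np.clip((im.astype(float)-130)*2,0,255).astype(np.uint8)
cv2.imwrite("pics/crop2.png",cv2.resize(im,None,fx=10,fy=10,interpolation=cv2.INTER_CUBIC)[:600])
E
```

```text
(no output)
```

View pics/crop2.png

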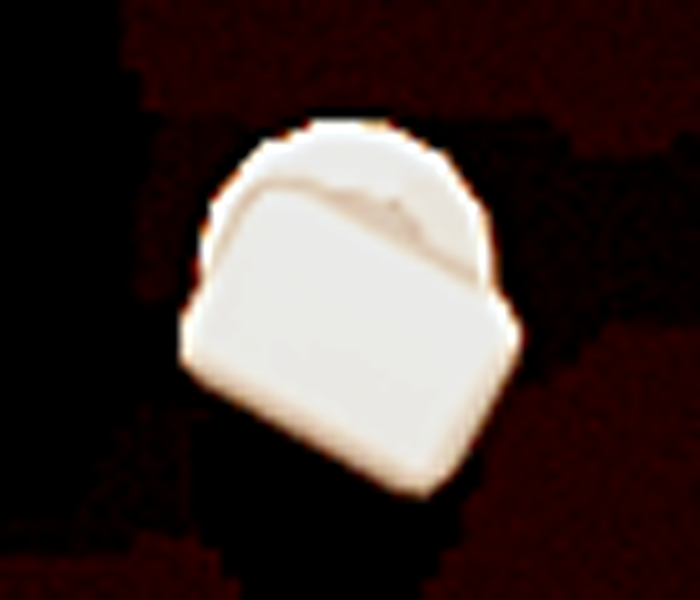

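The crop shows the grip top's corners at about (316.5,158), (308,176), (332.5,189.5) and (342,173) in the image.

```bash
python3 - <<'E'
from h import *
import pickle
c=pickle.load(open("w1.pkl","rb"));s=pickle.load(open("c0.pkl","rb"))["scene"]
cr=[(26.3,18.3),(18.5,36.2),(42.3,49.3),(52,33.5)]
P=np.array([onz(c,290+a-.5,140+b-.5,.092)[:2] for a,b in cr]); print(P.round(4),P.mean(0))
E=lambda a,b:(np.linalg.norm(P[b]-P[a])*1e3,np.degrees(np.arctan2(*(P[b]-P[a])[::-1])))
print(E(1,2),E(0,3),E(0,1),E(3,2))
pix=np.array(cr).mean(0)+[289.5,139.5]
print("tri scene",tri(c,pix,s,(438,251)), "flange",onz(c,290+34.5,140+26.5,.018)) 
y=onz(c,217,207,.092);print("yellow top",y)
print("rail end",[onz(c,a,b,.034) for a,b in((311,293),(350,293))])
E
```

```text
[[0.5791 0.3077]
 [0.5727 0.2936]
 [0.592  0.283 ]
 [0.5998 0.2957]] [0.58591614 0.29497002]
(np.float64(21.98805131231643), np.float64(-28.84355414119)) (np.float64(23.880773559110246), np.float64(-30.242963833024287)) (np.float64(15.510020881451098), np.float64(-114.34015778917788)) (np.float64(14.893900947404507), np.float64(-121.41332105294283))
tri scene (array([0.58526856, 0.29316473, 0.0949013 ]), np.float64(0.004435475968863786)) flange [0.58636889 0.29532817 0.018     ]
yellow top [0.49736554 0.26813009 0.092     ]
rail end [array([0.57217084, 0.16706828, 0.034     ]), array([0.61272064, 0.16699545, 0.034     ])]
```

>>> jog_arm(
  increments=[
    [[0,1.5,-0.5],8,5],
    [[0.1,3,-1.5],16,5],
    [[0.1,4.5,-3],24,5],
    [[0.1,4.5,-5],32,5],
    [[0.1,4.5,-7],40,5],
    [[0.1,4.5,-9],48,5],
    [[0.1,4.5,-10],56,5],
    [[0.1,4.5,-10.5],60.5,5],
    [[0.1,4.5,-10.5],60.5,5],
    [[0.1,4.5,-10.5],60.5,5],
    [[0.1,4.5,-10.5],60.5,5],
  ],
)

```text
clock: 2.3
eef_pos: [0.5867, 0.2945, 0.1211]
tool_rot: [0.256, 0.967, 0.0, 0.0]
contact_force: [-0.1, -0.2, 0.2]
opening: 0.531
grip_force: 0.0
```

```bash
python3 - <<'E'
from h import *
c=capture("wrist"); s=capture("scene"); 
cv2.imwrite("pics/w2.png",np.hstack([c["img"][240:480,120:520],cv2.resize(s["img"][180:300,380:500],(240,240))])); print(sense()["eef_pos"],sense()["contact_force"])
E
```

```text
[0.58640441 0.2949316  0.12109457] [-0.08262121 -0.47822487 -0.4429154 ]
```

View pics/w2.png

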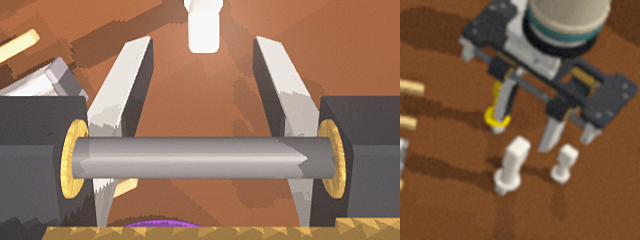

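The wrist view shows the block centred between the fingers and square to them, at columns 190–219 of the crop. Next I descend and grip.

>>> jog_arm(
  increments=[
    [[0,0,-2],0,5],
    [[0,0,-4],0,5],
    [[0,0,-5.5],0,5],
    [[0,0,-6.3],0,5],
    [[0,0,-6.3],0,5],
    [[0,0,-6.3],0,3.5],
    [[0,0,-6.3],0,2.5],
    [[0,0,-6.3],0,1.8],
    [[0,0,-6.3],0,1],
    [[0,0,-6.3],0,0.8],
    [[0,0,-6.3],0,0.8],
  ],
)

```text
clock: 3.5
eef_pos: [0.5863, 0.2951, 0.058]
tool_rot: [0.255, 0.967, 0.0, 0.0]
contact_force: [-0.4, -0.7, 3.0]
opening: 0.189
grip_force: 30.0
```

>>> jog_arm(
  increments=[
    [[0,0,0],0,0.8],
    [[0,0,0],0,0.8],
    [[0,0,1],0,0.8],
    [[0,0,3],0,0.8],
    [[0,0,5],0,0.8],
    [[0,0,7],0,0.8],
    [[0,0,9],0,0.8],
    [[0,0,9.5],0,0.8],
    [[0,0,9.5],0,0.8],
  ],
)

```text
clock: 4.4
eef_pos: [0.5863, 0.2952, 0.1532]
tool_rot: [0.255, 0.967, 0.0, 0.0]
contact_force: [-0.2, 1.7, -0.8]
opening: 0.186
grip_force: 30.0
```

```bash
python3 - <<'E'
from h import *
s=sense(); print({k:s[k] for k in("eef_pos","contact_force","opening","grip_force","joint_positions")})
c=capture("side"); a=capture("scene")
cv2.imwrite("pics/s3.png",np.hstack([cv2.resize(c["img"][170:350,230:410],(400,400)),cv2.resize(a["img"][150:330,330:510],(400,400))]))
E
```

```text
{'eef_pos': array([0.58634316, 0.2951892 , 0.15317037]), 'contact_force': array([-0.1745379 ,  1.7002594 , -0.79905179]), 'opening': 0.18598269295211314, 'grip_force': 29.98743385076523, 'joint_positions': array([-0.36298506,  0.7013719 , -0.25189625,  1.54713609,  0.2040321 ,
        0.91760966,  0.37386127])}
```

View pics/s3.png

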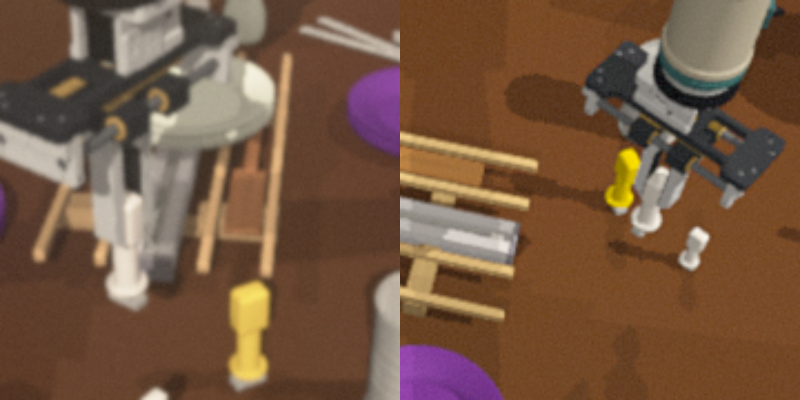

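The post is held upright with its foot visible. Pad opening is 17.5 mm, which fits the 18 mm grip. Next I work out the slot line from the first wrist image.

```bash
python3 - <<'E'
from h import *
import pickle
w=pickle.load(open("c0.pkl","rb"))["wrist"]
for v,a,b in((60,247.5,263.7),(120,249.6,265.3),(190,252,266.5)):
    A,B=onz(w,a,v,.034),onz(w,b,v,.034); print(A,B,(A+B)/2)
E
```

```text
[0.58510482 0.13844392 0.034     ] [0.59869856 0.13844157 0.034     ] [0.59190169 0.13844274 0.034     ]
[0.58448175 0.09039822 0.034     ] [0.59816971 0.09039944 0.034     ] [0.59132573 0.09039883 0.034     ]
[0.58364481 0.02938305 0.034     ] [0.59688922 0.02938863 0.034     ] [0.59026701 0.02938584 0.034     ]
```

>>> jog_arm(
  increments=[
    [[0,-2,0.2],-8,0.8],
    [[0.2,-5,0.5],-16,0.8],
    [[0.4,-8,0.5],-24,0.8],
    [[0.6,-11,0.5],-32,0.8],
    [[0.6,-14,0.5],-40,0.8],
    [[0.6,-17,0.5],-48,0.8],
    [[0.6,-20,0.5],-56,0.8],
    [[0.6,-22,0.5],-61.3,0.8],
    [[0.6,-23.5,0.5],-61.3,0.8],
    [[0.6,-24.5,0.5],-61.3,0.8],
    [[0.6,-24.5,0.5],-61.3,0.8],
    [[0.6,-24.5,0.5],-61.3,0.8],
  ],
)

```text
clock: 5.7
eef_pos: [0.5919, 0.0512, 0.1572]
tool_rot: [0.711, 0.703, 0.0, -0.001]
contact_force: [-0.1, 0.2, -0.0]
opening: 0.188
grip_force: 30.0
```

```bash
python3 - <<'E'
from h import *
import pickle
s=sense(); print({k:s[k] for k in("eef_pos","tool_rot","contact_force","opening","moment")})
c=capture("wrist"); save(c,"w4"); pickle.dump(c,open("w4.pkl","wb")); print("tcp",proj(c,s["eef_pos"]),"foot",proj(c,s["eef_pos"]-[0,0,.058]))
E
```

```text
{'eef_pos': array([0.59191366, 0.05120318, 0.1572267 ]), 'tool_rot': array([ 7.11380107e-01,  7.02807228e-01,  2.52253639e-04, -5.28248059e-04]), 'contact_force': array([-0.10069387,  0.22776138, -0.03225748]), 'opening': 0.18770325954196956, 'moment': array([ 0.03607512, -0.06161364, -0.01378004])}
tcp [324.38080556 293.42277634] foot [324.06946344 258.41361102]
```

View pics/w4.png

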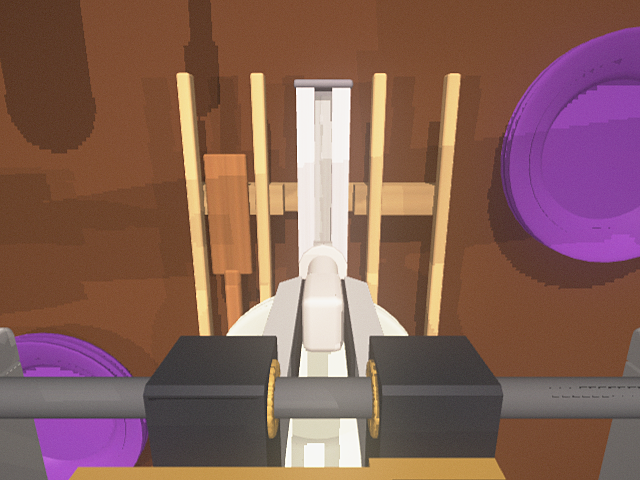

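The wrist view shows the held post with its flange at cols 299–347, row 262. It sits over the rail, whose slot runs at cols about 315–332, with the rail end at row 82. I'll measure the slot edges against the flange in this one image.

```bash
python3 - <<'E'
from h import *
import pickle
c=pickle.load(open("w4.pkl","rb")); g=cv2.cvtColor(c["img"],cv2.COLOR_BGR2GRAY).astype(float)
for v in (105,150,195,225,238):
    r=g[v-2:v+3,288:360].mean(0); print(v,r.astype(int).tolist())
for v in (255,260,265,270): print("fl",v,g[v-1:v+2,290:356].mean(0).astype(int).tolist())
E
```

```text
105 [86, 87, 86, 88, 87, 87, 85, 66, 220, 249, 245, 244, 244, 244, 244, 244, 244, 244, 244, 244, 244, 244, 244, 244, 245, 251, 188, 211, 223, 223, 223, 220, 215, 227, 226, 226, 228, 227, 227, 227, 228, 233, 190, 163, 230, 245, 244, 244, 244, 243, 243, 244, 244, 243, 244, 244, 244, 244, 244, 244, 246, 255, 173, 86, 100, 101, 102, 102, 100, 101, 101, 99]
150 [92, 94, 93, 95, 93, 95, 93, 92, 70, 255, 248, 244, 244, 244, 243, 244, 244, 244, 244, 244, 244, 244, 245, 245, 244, 245, 237, 223, 221, 223, 224, 222, 216, 216, 225, 227, 227, 228, 227, 226, 225, 226, 226, 230, 242, 243, 244, 244, 244, 244, 244, 244, 244, 244, 244, 244, 244, 245, 245, 246, 255, 175, 93, 106, 107, 108, 109, 108, 107, 108, 108, 107]
195 [171, 175, 175, 175, 176, 177, 179, 179, 175, 199, 232, 236, 236, 237, 236, 236, 236, 234, 235, 236, 237, 236, 239, 239, 238, 239, 219, 218, 221, 222, 223, 220, 215, 213, 213, 209, 210, 211, 209, 207, 206, 210, 210, 190, 229, 237, 237, 236, 236, 236, 236, 234, 235, 237, 236, 236, 239, 238, 238, 241, 209, 179, 181, 186, 147, 107, 107, 162, 170, 167, 166, 166]
225 [98, 96, 97, 96, 99, 
[... 1300 characters left out ...]
 108, 108, 108, 108, 108, 108]
fl 265 [100, 100, 98, 101, 101, 100, 100, 92, 119, 240, 238, 233, 233, 233, 234, 234, 235, 237, 216, 184, 189, 202, 208, 215, 218, 220, 222, 225, 226, 226, 227, 227, 229, 229, 229, 229, 229, 230, 228, 229, 227, 226, 223, 221, 217, 209, 202, 229, 240, 240, 239, 240, 239, 239, 240, 243, 252, 162, 97, 106, 109, 109, 108, 108, 107, 108]
fl 270 [99, 100, 101, 100, 102, 102, 102, 98, 86, 238, 239, 234, 233, 233, 233, 233, 235, 226, 182, 182, 197, 206, 211, 216, 220, 220, 223, 225, 226, 227, 228, 228, 228, 229, 228, 229, 229, 229, 228, 229, 227, 225, 225, 223, 221, 216, 205, 193, 239, 242, 240, 239, 239, 239, 241, 245, 229, 133, 100, 106, 107, 109, 107, 109, 110, 107]
```

```bash
python3 - <<'E'
from h import *
import pickle
from scipy.spatial.transform import Rotation as R
c=pickle.load(open("w4.pkl","rb")); e=np.array([.5919,.0512,.1572]); f=e-[0,0,.058]
print("yaw",np.degrees(2*np.arctan2(.702807,.71138))-90)
print("exp stem centre col",proj(c,f+[0,.009,.035]),"flange centre",proj(c,f+[0,0,.018]),"flange far edge",proj(c,f+[0,.015,.018]))
g=cv2.cvtColor(c["img"],cv2.COLOR_BGR2GRAY).astype(float)
print("col 323 rows 236..262",g[236:262,318:328].mean(1).astype(int).tolist())
for v,m in((105,322.6),(150,322.7),(195,322.4),(225,322.15),(238,322.15)):
    print(v,onz(c,m+.0,v,.034), "rail", onz(c,{105:323.1,150:323.1,195:322.9,225:322.65,238:322.75}[v],v,.034))
E
```

```text
yaw -0.6946615982370616
exp stem centre col [324.03616775 262.11200764] flange centre [324.12733264 267.46097084] flange far edge [323.84941031 243.54359335]
col 323 rows 236..262 [208, 209, 210, 210, 207, 199, 193, 203, 218, 232, 243, 242, 240, 240, 240, 240, 240, 240, 241, 235, 228, 227, 227, 228, 228, 228]
105 [0.59209015 0.15046656 0.034     ] rail [0.5924633  0.15046208 0.034     ]
150 [0.59177316 0.11777283 0.034     ] rail [0.59208054 0.11776916 0.034     ]
195 [0.59111997 0.08308136 0.034     ] rail [0.59151596 0.08307666 0.034     ]
225 [0.5906214  0.05874969 0.034     ] rail [0.59102564 0.05874492 0.034     ]
238 [0.59048723 0.04788722 0.034     ] rail [0.59097674 0.04788146 0.034     ]
```

>>> jog_arm(
  increments=[
    [[0,-0.8,0],-0.2,0.8],
    [[0,-1.65,0],-0.2,0.8],
    [[0,-1.65,-1.5],-0.2,0.8],
    [[0,-1.65,-3],-0.2,0.8],
    [[0,-1.65,-4.5],-0.2,0.8],
    [[0,-1.65,-5.5],-0.2,0.8],
    [[0,-1.65,-6.1],-0.2,0.8],
    [[-0.01,-1.65,-6.1],-0.2,0.8],
    [[-0.02,-1.65,-6.1],-0.2,0.8],
    [[-0.02,-1.65,-6.1],-0.2,0.8],
  ],
)

```text
clock: 6.75
eef_pos: [0.5924, 0.0335, 0.0972]
tool_rot: [0.713, 0.701, 0.001, 0.0]
contact_force: [0.6, 0.7, -1.2]
opening: 0.186
grip_force: 30.0
```

```bash
cat > st.py <<'E'
from h import *
s=sense(); q=s["tool_rot"]
print("pos",s["eef_pos"].round(5),"foot_z",round(s["eef_pos"][2]-.058,4),"yaw",round(np.degrees(2*np.arctan2(q[1],q[0]))-90,2),"F",s["contact_force"].round(2),"M",s["moment"].round(3),s["opening"].round(3),"-",s["clock"])
E
python3 st.py; python3 - <<'E'
from h import *
c=capture("wrist"); save(c,"w5"); cv2.imwrite("pics/w5c.png",cv2.resize(c["img"][180:380,200:440],None,fx=3,fy=3,interpolation=cv2.INTER_CUBIC))
E
```

```text
Traceback (most recent call last):
  File "st.py", line 3, in <module>
    print("pos",s["eef_pos"].round(5),"foot_z",round(s["eef_pos"][2]-.058,4),"yaw",round(np.degrees(2*np.arctan2(q[1],q[0]))-90,2),"F",s["contact_force"].round(2),"M",s["moment"].round(3),s["opening"].round(3),"-",s["clock"])
                                                                                                                                                                                            ^^^^^^^^^^^^^^^^^^
AttributeError: 'float' object has no attribute 'round'
```

View pics/w5c.png

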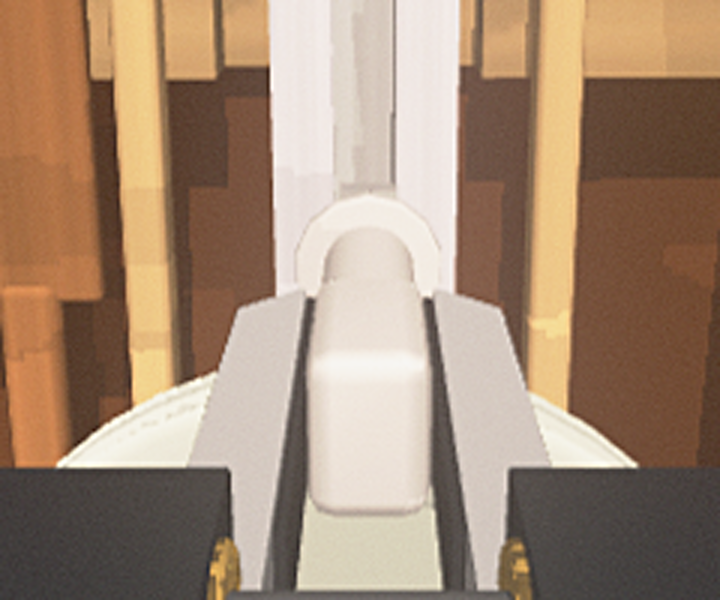

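The crop shows the flange at cols 298–440 (centre 369), the slot at 333–393 (363) and the rail at 273–457 (365). The post is roughly 1 mm too far in +x, so I'll measure it numerically.

```bash
sed -i 's/s\["opening"\].round(3)/round(s["opening"],3)/' st.py; python3 st.py; python3 - <<'E'
from h import *
c=capture("wrist"); g=cv2.cvtColor(c["img"],cv2.COLOR_BGR2GRAY).astype(float)
G=cv2.resize(g,None,fx=1,fy=1)
def edge(v,lo,hi,h=3):   # strongest gradient, subpixel
    r=g[v-h:v+h+1,lo:hi].mean(0); d=np.abs(np.gradient(r)); i=int(d.argmax()); i=min(max(i,1),len(d)-2)
    a,b,e=d[i-1:i+2]; return lo+i+.5*(a-e)/(a-2*b+e+1e-9)
for v in (190,205,220,232):
    E=[edge(v,285,298),edge(v,306,316),edge(v,326,338),edge(v,346,358)]
    print(v,np.round(E,1),"slot",onz(c,(E[1]+E[2])/2,v,.034).round(5),"rail",onz(c,(E[0]+E[3])/2,v,.034).round(5))
e=sense()["eef_pos"]
for v in (262,268): print("flange/stem",v,g[v-1:v+2,292:355].mean(0).astype(int).tolist())
print(proj(c,e+[0,.009,-.03]),proj(c,e+[0,0,-.04]))
E
```

```text
pos [0.59233 0.03358 0.09715] foot_z 0.0391 yaw -1.0 F [-0.2  -0.41 -0.19] M [0.022 0.016 0.02 ] 0.186 - 6.8
190 [289.3 309.9 332.  352.8] slot [0.59116 0.07729 0.034  ] rail [0.59123 0.07729 0.034  ]
205 [289.6 309.7 332.  352.7] slot [0.59092 0.0677  0.034  ] rail [0.59111 0.0677  0.034  ]
220 [290.  310.3 331.9 352.2] slot [0.5909  0.05791 0.034  ] rail [0.59092 0.05791 0.034  ]
232 [290.4 310.4 331.7 352. ] slot [0.59074 0.04993 0.034  ] rail [0.59082 0.04993 0.034  ]
flange/stem 262 [227, 230, 227, 225, 225, 225, 216, 207, 227, 233, 230, 230, 230, 231, 231, 231, 234, 221, 202, 194, 200, 208, 212, 215, 218, 219, 222, 222, 223, 224, 225, 224, 225, 224, 225, 224, 226, 223, 221, 221, 217, 214, 211, 213, 234, 238, 237, 237, 237, 236, 237, 237, 238, 233, 214, 230, 235, 235, 238, 224, 131, 94, 102]
flange/stem 268 [226, 230, 227, 224, 224, 226, 208, 227, 231, 229, 229, 230, 230, 230, 231, 230, 178, 174, 189, 199, 204, 209, 213, 216, 220, 219, 222, 223, 223, 225, 224, 224, 224, 224, 224, 225, 224, 224, 223, 222, 219, 217, 213, 207, 193, 206, 236, 238, 236, 236, 236, 236, 237, 236, 233, 233, 234, 235, 239, 210, 121, 97, 103]
[323.77712003 258.16758431] [323.96380767 267.32824722]
```

>>> jog_arm(
  increments=[
    [[-0.07,0,0],0,0.8],
    [[-0.07,0,-0.1],0,0.8],
    [[-0.07,0,-0.3],0,0.8],
    [[-0.07,0,-0.4],0,0.8],
    [[-0.07,0,-0.5],0,0.8],
    [[-0.07,0,-0.6],0,0.8],
  ],
)

```text
clock: 7.45
eef_pos: [0.5911, 0.0335, 0.0903]
tool_rot: [0.713, 0.701, -0.0, -0.0]
contact_force: [0.9, -0.4, -0.7]
opening: 0.191
grip_force: 30.0
```

```bash
python3 st.py
```

```text
pos [0.5911  0.03354 0.09033] foot_z 0.0323 yaw -1.0 F [ 0.91 -0.4  -0.72] M [ 0.057 -0.008 -0.032] 0.191 - 7.45
```

>>> jog_arm(
  increments=[
    [[0,0,-0.1],0,0.8],
    [[0,0,-0.2],0,0.8],
    [[0,0,-0.3],0,0.8],
    [[0,0,-0.4],0,0.8],
    [[0,0,-0.4],0,0.8],
  ],
)

```text
clock: 7.95
eef_pos: [0.591, 0.0335, 0.0863]
tool_rot: [0.713, 0.701, -0.0, -0.0]
contact_force: [-0.3, -0.1, -0.7]
opening: 0.191
grip_force: 30.0
```

```bash
python3 st.py
```

```text
pos [0.59098 0.03349 0.08631] foot_z 0.0283 yaw -1.0 F [-0.35 -0.05 -0.67] M [ 0.008 -0.039 -0.009] 0.191 - 7.95
```

>>> jog_arm(
  increments=[
    [[0,0,-0.1],0,0.8],
    [[0,0,-0.2],0,0.8],
    [[0,0,-0.3],0,0.8],
    [[0,0,-0.4],0,0.8],
    [[0,0,-0.5],0,0.8],
    [[0,0,-0.5],0,0.8],
  ],
)

```text
clock: 8.55
eef_pos: [0.5912, 0.0335, 0.0817]
tool_rot: [0.713, 0.701, 0.0, 0.0]
contact_force: [-0.8, -0.6, 4.2]
opening: 0.189
grip_force: 30.0
```

```bash
python3 st.py
```

```text
pos [0.5912  0.03353 0.08169] foot_z 0.0237 yaw -1.0 F [-0.78 -0.64  4.22] M [0.016 0.352 0.06 ] 0.189 - 8.55
```

>>> jog_arm(
  increments=[
    [[0,0,-0.1],0,0.8],
    [[0,0,-0.2],0,0.8],
    [[0,0,-0.2],0,0.8],
    [[0,0,-0.2],0,0.8],
  ],
)

```text
clock: 8.95
eef_pos: [0.5912, 0.0336, 0.0799]
tool_rot: [0.713, 0.701, 0.0, 0.0]
contact_force: [-2.2, 0.5, 6.1]
opening: 0.187
grip_force: 30.0
```

```bash
python3 st.py
```

```text
pos [0.59122 0.03357 0.07992] foot_z 0.0219 yaw -1.0 F [-2.25  0.52  6.09] M [-0.008  0.434  0.039] 0.187 - 8.95
```

>>> jog_arm(
  increments=[
    [[-0.03,0,-0.05],0,0.8],
    [[-0.03,0,-0.08],0,0.8],
    [[-0.03,0,-0.08],0,0.8],
    [[-0.03,0,-0.08],-3,0.8],
    [[-0.03,0,-0.08],-6,0.8],
    [[-0.03,0,-0.08],-9,0.8],
    [[-0.03,0,-0.08],-12,0.8],
    [[-0.03,0,-0.08],-15,0.8],
    [[-0.03,0,-0.08],-15,0.8],
  ],
)

```text
clock: 9.85
eef_pos: [0.5921, 0.0335, 0.0795]
tool_rot: [0.799, 0.601, 0.001, 0.001]
contact_force: [-0.5, -0.0, 7.9]
opening: 0.19
grip_force: 30.0
```

```bash
python3 st.py
```

```text
pos [0.59207 0.03352 0.07952] foot_z 0.0215 yaw -16.07 F [-0.55 -0.03  7.94] M [-0.112  0.132 -0.079] 0.19 - 9.85
```

>>> jog_arm(
  increments=[
    [[0,0,0],-5,0.8],
    [[0,0,0],-10,0.8],
    [[0,0,0],-15,0.8],
    [[0,0,0],-20,0.8],
    [[0,0,0],-25,0.8],
    [[0,0,0],-30,0.8],
    [[0,0,0],-30,0.8],
  ],
)

```text
clock: 10.55
eef_pos: [0.5926, 0.0332, 0.0796]
tool_rot: [0.928, 0.374, 0.002, 0.001]
contact_force: [0.0, -1.1, 7.0]
opening: 0.186
grip_force: 30.0
```

```bash
python3 st.py
```

```text
pos [0.5926  0.03318 0.07963] foot_z 0.0216 yaw -46.12 F [ 0.02 -1.08  7.02] M [-0.226  0.004  0.011] 0.186 - 10.55
```

Turning freely. I'll continue to about 80°.

>>> jog_arm(
  increments=[
    [[0,0,0],-5,0.8],
    [[0,0,0],-10,0.8],
    [[0,0,0],-15,0.8],
    [[0,0,0],-20,0.8],
    [[0,0,0],-25,0.8],
    [[0,0,0],-30,0.8],
    [[0,0,0],-35,0.8],
    [[0,0,0],-38,0.8],
    [[0,0,0],-38,0.8],
  ],
)

```text
clock: 11.45
eef_pos: [0.5926, 0.0326, 0.0796]
tool_rot: [0.999, 0.052, 0.002, 0.001]
contact_force: [-0.2, -0.9, 7.6]
opening: 0.185
grip_force: 30.0
```

```bash
python3 st.py
```

```text
pos [0.59256 0.03264 0.07961] foot_z 0.0216 yaw -84.07 F [-0.18 -0.92  7.63] M [-0.317  0.023  0.041] 0.185 - 11.45
```

>>> jog_arm(
  increments=[
    [[0,0,0],-2,0.8],
    [[0,0,0],-4,0.8],
    [[0,0,0],-6,0.8],
    [[0,0,0],-6,0.8],
  ],
)

```text
clock: 11.85
eef_pos: [0.5925, 0.0326, 0.0796]
tool_rot: [1.0, -0.0, 0.002, 0.001]
contact_force: [-0.0, -1.3, 7.4]
opening: 0.189
grip_force: 30.0
```

```bash
python3 st.py
```

```text
pos [0.59247 0.03259 0.07962] foot_z 0.0216 yaw -90.05 F [-0.03 -1.3   7.39] M [-0.309  0.104  0.02 ] 0.189 - 11.85
```

>>> jog_arm(
  increments=[
    [[0,0,0],-1,0.8],
    [[0,0,0],-2,0.8],
    [[0,0,0],-2,0.8],
  ],
)

```text
clock: 12.15
eef_pos: [0.5925, 0.0325, 0.0796]
tool_rot: [1.0, -0.018, 0.002, 0.001]
contact_force: [0.0, -0.7, 7.6]
opening: 0.193
grip_force: 30.0
```

```bash
python3 st.py
```

```text
pos [0.59245 0.03254 0.07963] foot_z 0.0216 yaw -92.03 F [ 0.   -0.71  7.59] M [-0.32   0.16  -0.017] 0.193 - 12.15
```

>>> jog_arm(
  increments=[
    [[0,0,0],-1,0.8],
    [[0,0,0],-1,0.8],
  ],
)

```text
clock: 12.35
eef_pos: [0.5924, 0.0326, 0.0796]
tool_rot: [1.0, -0.026, 0.002, 0.001]
contact_force: [0.7, -1.1, 6.9]
opening: 0.188
grip_force: 30.0
```

```bash
python3 st.py
```

```text
pos [0.59238 0.03256 0.07961] foot_z 0.0216 yaw -93.03 F [ 0.68 -1.13  6.91] M [-0.218  0.13  -0.003] 0.188 - 12.35
```

>>> jog_arm(
  increments=[
    [[0,0,0],-1,0.8],
    [[0,0,0],-1,0.8],
  ],
)

```text
clock: 12.55
eef_pos: [0.5924, 0.0326, 0.0796]
tool_rot: [0.999, -0.035, 0.002, 0.001]
contact_force: [0.7, -1.5, 7.7]
opening: 0.193
grip_force: 30.0
```

```bash
python3 st.py
```

```text
pos [0.59237 0.03258 0.07963] foot_z 0.0216 yaw -94.03 F [ 0.7  -1.53  7.65] M [-0.267  0.171  0.017] 0.193 - 12.55
```

>>> jog_arm(
  increments=[
    [[0,0,0],-1,0.8],
    [[0,0,0],-1,0.8],
  ],
)

```text
clock: 12.75
eef_pos: [0.5923, 0.0326, 0.0796]
tool_rot: [0.999, -0.044, 0.002, 0.001]
contact_force: [0.4, -1.4, 6.7]
opening: 0.189
grip_force: 30.0
```

```bash
python3 st.py
```

```text
pos [0.59232 0.03258 0.07962] foot_z 0.0216 yaw -95.02 F [ 0.39 -1.42  6.7 ] M [-0.233  0.197  0.11 ] 0.189 - 12.75
```

>>> jog_arm(
  increments=[
    [[0,0,0],-0.4,0.8],
    [[0,0,0],-0.4,0.8],
  ],
)

```text
clock: 12.95
eef_pos: [0.5924, 0.0326, 0.0796]
tool_rot: [0.999, -0.047, 0.002, 0.001]
contact_force: [0.1, -1.5, 7.4]
opening: 0.185
grip_force: 30.0
```

```bash
python3 st.py
```

```text
pos [0.59236 0.03257 0.07964] foot_z 0.0216 yaw -95.41 F [ 0.13 -1.48  7.38] M [-0.275  0.187  0.067] 0.185 - 12.95
```

>>> jog_arm(
  increments=[
    [[0,0,0],-0.6,0.8],
    [[0,0,0],-0.6,0.8],
  ],
)

```text
clock: 13.15
eef_pos: [0.5923, 0.0326, 0.0796]
tool_rot: [0.999, -0.052, 0.002, 0.001]
contact_force: [-0.1, -0.2, 7.7]
opening: 0.189
grip_force: 30.0
```

```bash
python3 st.py
```

```text
pos [0.59232 0.03255 0.07961] foot_z 0.0216 yaw -96.01 F [-0.12 -0.17  7.65] M [-0.257  0.106  0.133] 0.189 - 13.15
```

It has reached the stop: the resisting moment rises to 0.13 N m at about 95° of turn. I'll unload the twist and rise slightly so the foot seats against the lips.

>>> jog_arm(
  increments=[
    [[0,0,0],0.6,0.8],
    [[0,0,0.05],0.6,0.8],
    [[0,0,0.1],0.6,0.8],
    [[0,0,0.1],0.6,0.8],
  ],
)

```text
clock: 13.55
eef_pos: [0.5922, 0.0326, 0.0801]
tool_rot: [0.999, -0.047, 0.001, 0.001]
contact_force: [2.2, -2.2, 5.2]
opening: 0.187
grip_force: 30.0
```

```bash
python3 st.py
```

```text
pos [0.59222 0.03264 0.08009] foot_z 0.0221 yaw -95.42 F [ 2.21 -2.21  5.2 ] M [-0.586 -0.564 -0.008] 0.187 - 13.55
```

>>> jog_arm(
  increments=[
    [[0,0,0.03],0,0.8],
    [[0,0,0.05],0,0.8],
    [[0,0,0.05],0,0.8],
  ],
)

```text
clock: 13.85
eef_pos: [0.5921, 0.0327, 0.0805]
tool_rot: [0.999, -0.047, 0.001, 0.001]
contact_force: [3.4, -3.6, 1.6]
opening: 0.189
grip_force: 30.0
```

```bash
python3 st.py
```

```text
pos [0.59212 0.03269 0.08048] foot_z 0.0225 yaw -95.42 F [ 3.45 -3.63  1.6 ] M [-0.932 -1.15   0.052] 0.189 - 13.85
```

>>> jog_arm(
  increments=[
    [[0,0,0],0,2.0],
    [[0,0,0],0,2.4],
    [[0,0,0],0,3],
    [[0,0,0],0,4],
    [[0,0,0],0,4],
    [[0,0,0],0,4],
  ],
)

```text
clock: 14.45
eef_pos: [0.5905, 0.0338, 0.0801]
tool_rot: [0.999, -0.047, -0.0, -0.0]
contact_force: [-0.1, -0.0, 0.6]
opening: 0.425
grip_force: 0.0
```

```bash
python3 st.py; python3 - <<'E'
from h import *
a=capture("scene");b=capture("side")
cv2.imwrite("pics/f6.png",np.hstack([cv2.resize(a["img"][170:320,240:390],(400,400)),cv2.resize(b["img"][160:310,240:390],(400,400))]))
E
```

```text
pos [0.59053 0.03375 0.08006] foot_z 0.0221 yaw -95.4 F [-0.14 -0.05  0.62] M [ 0.053  0.102 -0.004] 0.425 - 14.45
```

Released with no contact force. I'll rise straight up, move clear and look.

>>> jog_arm(
  increments=[
    [[0,0,0.5],0,4],
    [[0,0,2],0,4],
    [[0,0,4],0,4],
    [[0,0,7],0,4],
    [[0,0,10],0,4],
    [[0,0,13],0,4],
    [[0,0,15],0,4],
    [[0,4,15],0,4],
    [[0,8,15],0,4],
    [[0,11,15],0,4],
    [[0,12,15],0,4],
    [[0,12,15],0,4],
  ],
)

```text
clock: 15.75
eef_pos: [0.5907, 0.1548, 0.2308]
tool_rot: [0.999, -0.046, 0.0, -0.0]
contact_force: [1.1, -0.6, 0.9]
opening: 0.428
grip_force: 0.0
```

```bash
python3 st.py; python3 - <<'E'
from h import *
a=capture("scene");b=capture("side")
cv2.imwrite("pics/f7.png",np.hstack([cv2.resize(a["img"][160:320,220:400],(450,400)),cv2.resize(b["img"][160:310,240:370],(347,400))]))
E
```

```text
pos [0.59074 0.15478 0.23077] foot_z 0.1728 yaw -95.24 F [ 1.15 -0.64  0.88] M [-0.002  0.114  0.005] 0.428 - 15.75
```

View pics/f7.png

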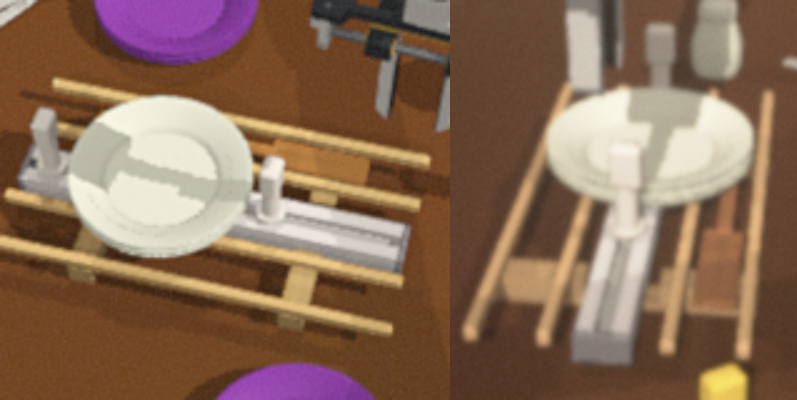

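The post stands upright and locked in the slot, with its flange at about (268,210) of the left half, just beside the plate rim. The plates and the other things have not moved.

```bash
python3 -c "
from station import finish_job; print(finish_job())"
```

```text
the job is handed in; nothing more can be done
None
```

The post is locked upright in the rail slot about 6 mm from the plate rim, turned about 95° clockwise to its stop, with pressing force peaking near 8 N in the readings; I've handed the job in, but no verdict came back.

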